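# Grease the stage: snap the push gun onto the tilted nipple and hold its stroke

### The job

Grease the linear stage: lift the push-type grease gun out of its stand, set its coupler squarely on the tilted grease nipple of the stage and press until it snaps on, then push the gun all the way in along the nipple's axis against its spring. Finish while holding it like that: keep the gun gripped and pushed in, coupler snapped on and square to the nipple. Leave the lifting eye, the grease tin and the bolt tray where they are.

Things in the scene. Friction and masses are not known exactly. Their poses are not given: they have to be found in the camera images.
- gun_grip (a point): Centre of the black knurled cap (30 mm diameter, 48 mm long), the grip of the push-type grease gun: loose, round, 164 mm long, about 0.44 kg, standing upright in its stand, coupler down. Below the cap the steel barrel, 40 mm diameter, 70 mm long; its shoulder lies 24 mm below this point. z points along the gun's axis from coupler to cap.
- coupler (a point): Seal inside the coupler (22 mm sleeve, lower end of the gun), on the axis, 12 mm behind its open mouth (chamfer 17 mm wide); z as gun_grip. 128 mm from gun_grip when the spring is relaxed. Four spring jaws must be forced over the nipple's head (6 to 9 N), then close behind it; snapped on, this point lies within 1 mm of the nipple's tip, before that at least 2 mm off.
- plunger (a joint): How far the 12 mm plunger tube, which carries the coupler, is pushed into the barrel, m: 0 relaxed (as at the start), 0.016 fully in, at its stop. Its spring pushes with about 10 N at 0 and 16 N at 0.016, so the coupler snaps on before the plunger moves much.
- nipple: Fixed steel grease nipple on the chamfered block at the robot's side of the stage. Origin: middle of its flat tip, 102 mm above the table; z outwards along its axis, leaning 30 degrees from vertical, roughly towards the robot. Head 10 mm across 4 mm behind the tip, 5 mm at the tip; neck 6.5 mm; hexagon 14 mm across flats, 14 to 21 mm behind the tip; then the block's face, square to the axis.
- stage: Fixed linear stage: aluminium base 230 x 260 mm, rails, saddle and, behind the nipple (further along its +x), a pedestal block 85 x 90 mm with its top at 88 mm. Origin on the table almost under the nipple; the stage covers x -50 to 180 mm and y -100 to 200 mm in its own axes.
- stand: Fixed aluminium stand of the gun: plate 90 x 120 mm (160 mm over its feet), top at 60 mm, with a 28 mm through hole. The barrel rests on the plate; tube and coupler hang through the hole, 46 mm below the plate's top. Origin on the table under the hole.
- lifting_eye_mid (a point): Bystander: loose lifting eye on a 40 mm aluminium block, 89 mm tall, standing on the table beyond the stage and the stand, near the middle; its middle. To be left alone.
- grease_tin_mid (a point): Bystander: loose round grease tin, 62 mm diameter, 52 mm tall, on the table on the robot's side of the stand; its middle. To be left alone.
- bolt_tray_mid (a point): Bystander: loose blue tray of bolts, 64 x 64 x 16 mm, on top of the stage's pedestal; its middle. To be left alone.

How it is judged:
On the way, in this order (a step that is already met when the one before it is completed fails the run):
1. the gun is lifted clear out of its stand (z of coupler in the frame of stand above 0.075 m and contact force between the fingers and gun above 1 N), for 0.1 s.
2. the coupler has snapped on the nipple, square to it (distance between coupler and nipple below 0.0018 m and angle between the z axis of coupler and the z axis of nipple, either way round below 0.12 rad), for 0.1 s.
At the end, for the whole second after the job is handed in: Through the last second the robot still grips the gun (over 3 N) and pushes it in: seal within 1.8 mm of the nipple's tip, axes within 0.12 rad (7 degrees), plunger at least 12.5 of its 16 mm in, more than 8 N on the nipple, gun off its stand (all of step 2 and value of joint plunger above 0.0125 m and contact force between gun and nipple above 8 N and contact force between the fingers and gun above 3 N and contact force between gun and stand below 0.1 N); the arm keeps its last pose, push and grip.
It fails at once if the lifting eye, the grease tin or the bolt tray is pushed more than 25 mm from its place (distance of any of lifting_eye_mid, grease_tin_mid, bolt_tray_mid from where it was at the start of the episode above 0.025 m).
It also fails if it takes over 42 s, if anything falls off the work surface, if the arm or the gripper's body presses on something with over 40 N, if the wrist force passes 120 N, or if a joint passes its speed limit or range.

### The arm

A 6-joint arm with a two-finger parallel gripper is mounted at the origin on the work surface. World frame = base frame: x ahead of the robot, y to its left, z up, the work surface at z = 0. Lengths are in m, angles in rad, forces in N, time in s.
With the tool pointing down it reaches from about 0.325 to 0.775 m from the base axis. Payload 5.5 kg.
Tool frame: the origin (TCP) lies between the finger pads; the fingertips stand 8 mm ahead of it and the grasp point (between the pads) lies 11 mm behind it (tcp_to_tips is the distance from the TCP to the fingertips, in m); z points along the fingers, y is the direction in which the jaws open and shut (so a half turn about z gives the same grasp; the last joint's range is limited). The gripper opens to 88 mm and grips with 3 to 60 N. Pads are 20 mm wide; open, the fingers measure 115 mm over their backs; the gripper's body (75 mm by 178 mm) begins 61 mm behind the grasp point.
Start: joints at [-1.216, 0.091, 1.231, -0, 1.82, -0.057], TCP at [0.24, -0.55, 0.231] pointing down, gripper open.
Joint ranges: [-2.87, 2.87], [-0.86, 2.18], [0.17, 2.46], [-1.51, 4.65], [0.06, 2.69], [-2.65, 2.65]. Speed limits (rad/s): [2.57, 2.57, 3.01, 3.14, 3.14, 3.14].

### API

Orientations are given as a unit quaternion [w, x, y, z].
In Python, from bench import * gives the robot as it stands. Calls block until the motion is done:
- move_to(position, orientation): joint-space move of the TCP to a pose.
- move_l(position, speed=0.15, orientation=None): straight line of the TCP; orientation=None keeps the orientation; speed is the mean speed in m/s.
- movej(angles): joint-space move.
- gripper_open() and close(): open the fingers fully, or close them until they stop; the grip force is fixed at half the most.
- hold(seconds).
- inverse_kinematics(position, orientation): joint angles nearest the present ones, or None.
- state(): the state.
- get_image(name): name is "scene" or "top" or "wrist"; returns a dict with "frame" (400x640x3 uint8, blue, green, red), "depth" (400x640 float32, m along the optical axis (not along the pixel's ray), 0 where there is no reading), "camera_matrix" (3x3 intrinsics, pixels), "view" (4x4, takes a point from world to camera coordinates). Camera axes: x right, y up, looking along -z (the intrinsics and any distortion apply to the point x, -y, -z); pixel columns grow to the right and rows downward; lengths in m; the calibration is good to about 2 mm. A picture is of the moment at which its call begins.
A pose or a line that the arm cannot do raises IKError and nothing moves.
- job_done(): hands the job in, once; it reports no verdict.
The state is a dict: "time": time; "joint_pos": joint angles; "dq": joint speeds; "joint_torque": joint torques, N m; "ee_pos": TCP position; "ee_rot": TCP orientation; "ft_force": force on the tool from outside, world axes, zero at the start; "moment": the same for the moment, N m; "finger_gap": finger opening in m.
Only numpy, scipy, OpenCV 4.12 (cv2) and the standard library are available. Lean on these libraries where they do the work, as an engineer would, in place of code of your own. Each camera call takes 0.05 s, during which the arm holds its last target.

## Working session

There is one attempt and no reset: what is moved stays moved. The work goes in short steps, each a Python script; the robot and the scene stay as the last script left them, time stands still between calls to the robot, and variables do not carry over. Pictures are saved under pics/ and viewed, and the job is handed in when it is done.

```bash
ls; mkdir -p pics
python3 - <<'E'
from bench import *
import cv2,numpy as np,pickle
s=state();print({k:np.round(v,3) for k,v in s.items()})
d={}
for n in("scene","top","wrist"):
    im=get_image(n);d[n]=im;cv2.imwrite(f"pics/{n}0.png",im["frame"]);print(n,im["camera_matrix"].round(1).tolist(),im["view"].round(3).tolist())
pickle.dump(d,open("im0.pkl","wb"))
E
```

```text
pics
{'time': np.float64(0.0), 'joint_pos': array([-1.216,  0.092,  1.232, -0.   ,  1.82 , -0.057]), 'dq': array([-0.003,  0.001, -0.   ,  0.001, -0.   , -0.001]), 'joint_torque': array([ 1.0000e-03, -4.4646e+01, -4.0645e+01,  7.0000e-02,  2.9000e-02,
       -0.0000e+00]), 'ee_pos': array([ 0.24, -0.55,  0.23]), 'ee_rot': array([-0.001,  0.979,  0.204, -0.   ]), 'ft_force': array([0.069, 1.086, 0.81 ]), 'moment': array([-0.018,  0.043, -0.002]), 'finger_gap': np.float64(0.088)}
scene [[394.5, 0.0, 321.8], [0.0, 394.5, 201.4], [0.0, 0.0, 1.0]] [[0.272, 0.962, -0.0, -0.16], [-0.824, 0.233, 0.517, 0.443], [0.498, -0.14, 0.856, -1.246], [0.0, 0.0, 0.0, 1.0]]
top [[399.0, 0.0, 325.1], [0.0, 399.0, 202.5], [0.0, 0.0, 1.0]] [[-0.024, -0.999, 0.032, -0.001], [0.987, -0.019, 0.16, -0.607], [-0.16, 0.035, 0.987, -0.839], [0.0, 0.0, 0.0, 1.0]]
wrist [[284.0, 0.0, 326.4], [0.0, 284.0, 203.2], [0.0, 0.0, 1.0]] [[0.401, -0.916, -0.002, -0.599], [0.879, 0.386, -0.281, 0.035], [0.258, 0.111, 0.96, -0.391], [0.0, 0.0, 0.0, 1.0]]
```

View pics/scene0.png

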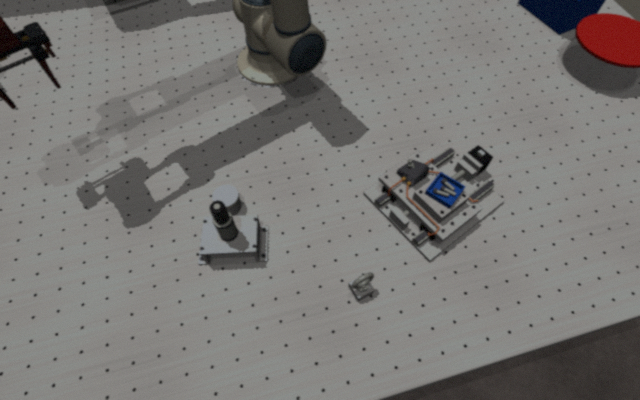

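View pics/top0.png

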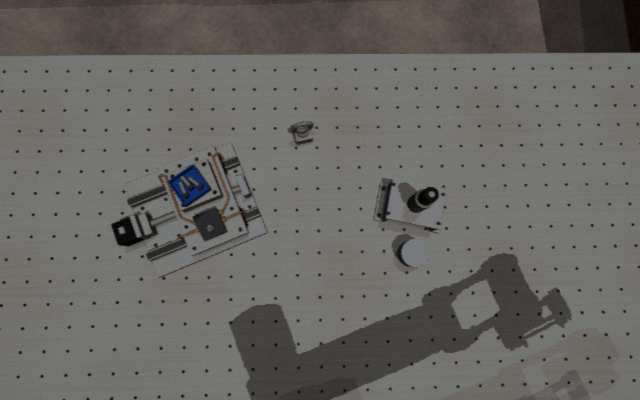

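View pics/wrist0.png

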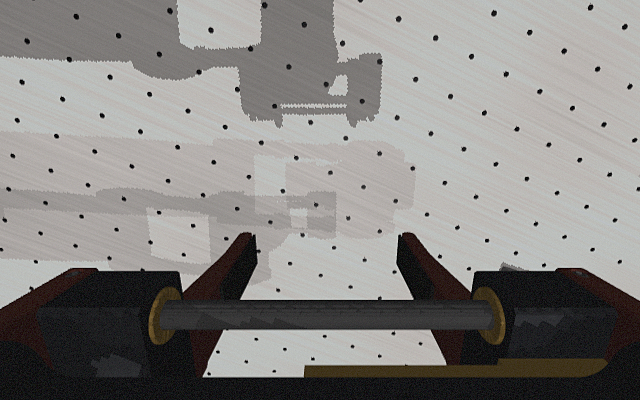

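The scene and top views show the gun cap near (216,208) and (430,193), the tin near (228,195) and (412,250), and the nipple block near (412,170) and (210,227). The wrist camera sees only table. Next I'll zoom in and cast rays.

```bash
cat > h.py <<'E'
import numpy as np,cv2
def proj(im,p):
    p=np.atleast_2d(p);q=(im["view"][:3,:3]@p.T).T+im["view"][:3,3]
    q=q*[1,-1,-1];u=(im["camera_matrix"]@q.T).T
    return u[:,:2]/u[:,2:]
def ray(im,px):
    R=im["view"][:3,:3];t=im["view"][:3,3]
    d=np.linalg.inv(im["camera_matrix"])@[px[0],px[1],1.]
    d=R.T@(d*[1,-1,-1]); return -R.T@t,d   # depth 1 along axis
def onz(im,px,z):
    c,d=ray(im,px);return c+d*(z-c[2])/d[2]
def tri(i1,p1,i2,p2):
    c1,d1=ray(i1,p1);c2,d2=ray(i2,p2)
    A=np.c_[d1,-d2];s=np.linalg.lstsq(A,c2-c1,rcond=None)[0]
    a=c1+d1*s[0];b=c2+d2*s[1];return (a+b)/2,np.linalg.norm(a-b)
def crop(im,x,y,w,h,k,name):
    cv2.imwrite(name,cv2.resize(im["frame"][y:y+h,x:x+w],None,fx=k,fy=k,interpolation=cv2.INTER_CUBIC))
E
python3 - <<'E'
import pickle,cv2
from h import *
d=pickle.load(open("im0.pkl","rb"))
crop(d["top"],100,130,180,150,4,"pics/tstage.png")
crop(d["top"],360,160,100,110,5,"pics/tgun.png")
crop(d["scene"],360,140,150,120,5,"pics/sstage.png")
crop(d["scene"],190,180,90,90,6,"pics/sgun.png")
E
```

```text
(no output)
```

View pics/tstage.png

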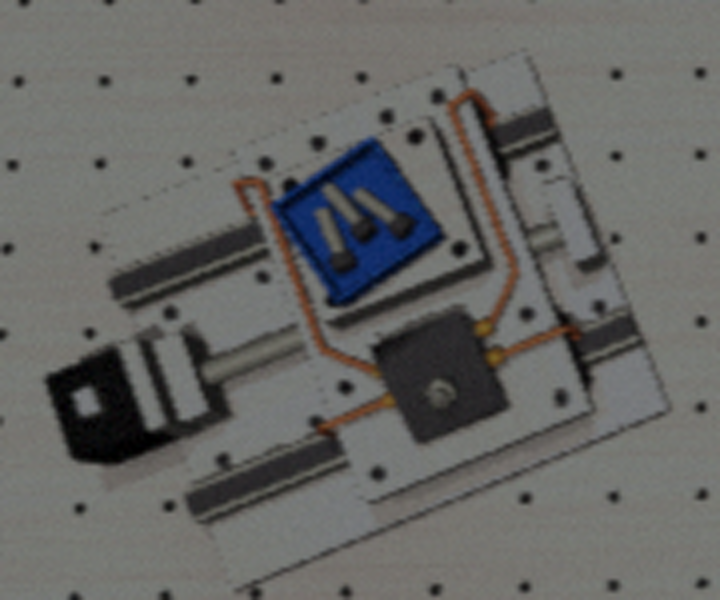

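View pics/tgun.png

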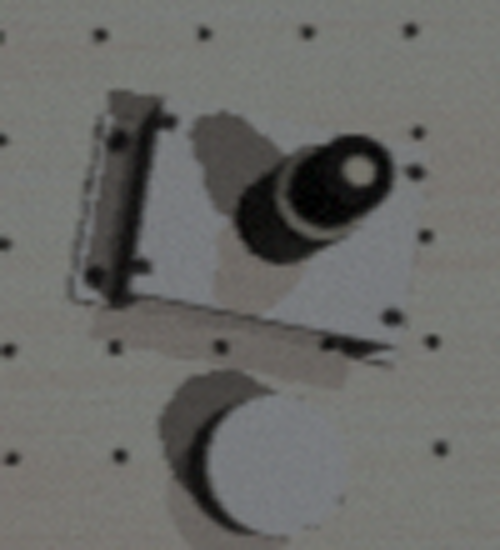

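View pics/sstage.png

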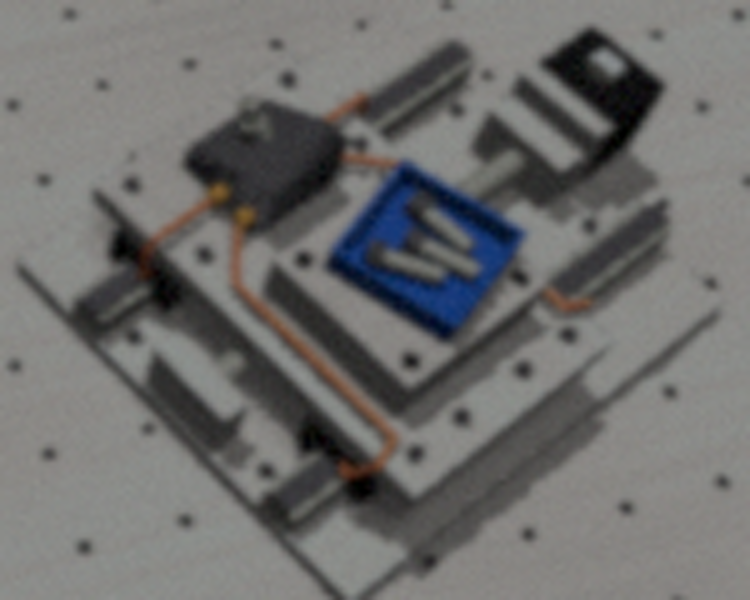

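View pics/sgun.png

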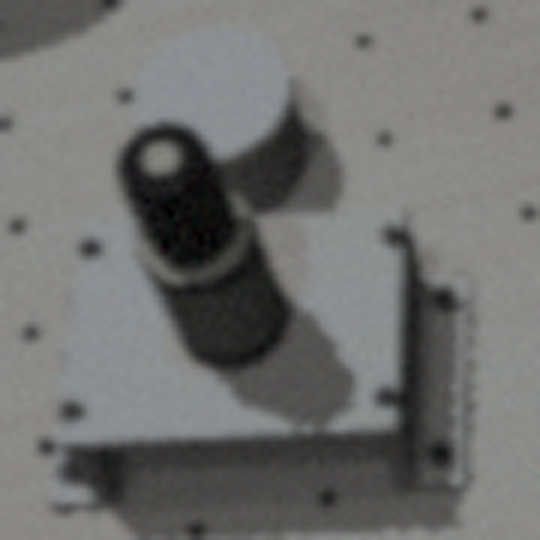

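Run:
```python
import pickle
from h import *
d=pickle.load(open("im0.pkl","rb"));t,s=d["top"],d["scene"]
T=lambda x,y:((x+.5)/4+99.5,(y+.5)/4+129.5); G=lambda x,y:((x+.5)/5+359.5,(y+.5)/5+159.5)
S=lambda x,y:((x+.5)/5+359.5,(y+.5)/5+139.5); H=lambda x,y:((x+.5)/6+189.5,(y+.5)/6+179.5)
print("cap",tri(t,G(360,170),s,H(160,157)), onz(t,G(360,170),.178),onz(s,H(160,157),.178))
print("nip",tri(t,T(440,392),s,S(257,110)), onz(t,T(440,392),.102),onz(s,S(257,110),.102))
print("tin",onz(t,G(274,463),.052),onz(s,H(215,92),.052))
c=[onz(t,T(*p),.012)for p in((237,590),(668,408),(525,52))];print(c,[np.degrees(np.arctan2(*(c[i+1]-c[i])[1::-1])) for i in(0,1)],[np.linalg.norm(c[i+1]-c[i]) for i in(0,1)])
c=[onz(s,S(*p),.012)for p in((20,265),(350,598),(718,312))];print(c,[np.degrees(np.arctan2(*(c[i+1]-c[i])[1::-1])) for i in(0,1)],[np.linalg.norm(c[i+1]-c[i]) for i in(0,1)])
```

```text
cap (array([ 0.59942937, -0.21489564,  0.17886923]), np.float64(0.0010268591580321778)) [ 0.59966156 -0.21463814  0.178     ] [ 0.59867653 -0.21552097  0.178     ]
nip (array([0.55119327, 0.22642327, 0.09911707]), np.float64(0.00045698082716658946)) [0.55096186 0.2259181  0.102     ] [0.55303384 0.22481597 0.102     ]
tin [ 0.49271587 -0.20689128  0.052     ] [ 0.49286987 -0.20825684  0.052     ]
[array([0.45230755, 0.35816508, 0.012     ]), array([0.54841766, 0.11966071, 0.012     ]), array([0.76050376, 0.20343251, 0.012     ])] [np.float64(-68.05204285037657), np.float64(21.553504293034493)] [np.float64(0.2571409895781275), np.float64(0.22803120647796)]
[array([0.55185564, 0.11784495, 0.012     ]), array([0.75987004, 0.20299006, 0.012     ]), array([0.670194  , 0.43692189, 0.012     ])] [np.float64(22.26042241127919), np.float64(110.97395536881655)] [np.float64(0.22476583160415742), np.float64(0.2505312236277045)]
```

```bash
cat >> h.py <<'E'
from scipy.spatial.transform import Rotation as Rn
def quat(Rm): 
    q=Rn.from_matrix(Rm).as_quat();return [q[3],q[0],q[1],q[2]]
def mat(q): return Rn.from_quat([q[1],q[2],q[3],q[0]]).as_matrix()
def tool(z,ydir):
    z=np.array(z,float)/np.linalg.norm(z);y=np.array(ydir,float);y-=z*(y@z);y/=np.linalg.norm(y)
    return np.c_[np.cross(y,z),y,z]
E
python3 - <<'E'
from bench import *
import pickle
from h import *
d=pickle.load(open("im0.pkl","rb"));w=d["wrist"]
s=state();R=mat(s["ee_rot"]);p=np.array(s["ee_pos"])
V=w["view"];c=-V[:3,:3].T@V[:3,3]
print("cam in tool",R.T@(c-p),"look",R.T@(-V[2,:3]),"up",R.T@V[1,:3])
print([proj(w,p+R@[0,0,k]).round(0).tolist() for k in(0,.05,.1,.15,.2)])
g=np.array([.5994,-.2148,.15])
psi=np.radians(21.9);n=np.array([-.5*np.cos(psi),-.5*np.sin(psi),np.cos(np.pi/6)])
N=np.array([.5515,.2258,.102])
for a in np.arange(-90,90,22.5):
    y=[np.cos(np.radians(a)),np.sin(np.radians(a)),0]
    for sg in(1,-1):
        r=tool([0,0,-1],np.array(y)*sg);q=inverse_kinematics(list(g+[0,0,-.011]),quat(r))
        print("gr",a,sg,None if q is None else np.round(q,2), "camdir",r[:,0].round(2))
for a in np.arange(-90,90,22.5):
    for sg in(1,-1):
        # jaw: horizontal perpendicular at a=-90..
        b=np.cross(n,[0,0,1]);b/=np.linalg.norm(b);e=np.cross(n,b)
        y=sg*(np.cos(np.radians(a))*b+np.sin(np.radians(a))*e)
        r=tool(-n,y);q=inverse_kinematics(list(N+n*(.128-.011-.004)),quat(r));q2=inverse_kinematics(list(N+n*(.2)),quat(r))
        print("in",a,sg,None if q is None else np.round(q,2),q2 is not None,"x",r[:,0].round(2))
E
```

```text
cam in tool [ 0.07707691 -0.00063691 -0.15465191] look [-2.81182869e-01  1.62575186e-04  9.59654192e-01] up [ 0.95965337 -0.00127512  0.28118284]
[[[327.0, 254.0]], [[327.0, 225.0]], [[327.0, 206.0]], [[327.0, 193.0]], [[327.0, 183.0]]]
gr -90.0 1 [-0.4   0.19  1.28 -0.    1.67  1.17] camdir [1. 0. 0.]
gr -90.0 -1 [-0.4   0.19  1.28 -0.    1.67 -1.97] camdir [-1. -0. -0.]
gr -67.5 1 [-0.4   0.19  1.28 -0.    1.67  0.78] camdir [0.92 0.38 0.  ]
gr -67.5 -1 [-0.4   0.19  1.28 -0.    1.67 -2.36] camdir [-0.92 -0.38 -0.  ]
gr -45.0 1 [-0.4   0.19  1.28 -0.    1.67  0.39] camdir [0.71 0.71 0.  ]
gr -45.0 -1 None camdir [-0.71 -0.71 -0.  ]
gr -22.5 1 [-0.4   0.19  1.28 -0.    1.67 -0.  ] camdir [0.38 0.92 0.  ]
gr -22.5 -1 None camdir [-0.38 -0.92 -0.  ]
gr 0.0 1 [-0.4   0.19  1.28 -0.    1.67 -0.4 ] camdir [-0.  1.  0.]
gr 0.0 -1 None camdir [ 0. -1.  0.]
gr 22.5 1 [-0.4   0.19  1.28 -0.    1.67 -0.79] camdir [-0.38  0.92  0.  ]
gr 22.5 -1 [-0.4   0.19  1.28 -0.    1.67  2.35] camdir [ 0.38 -0.92  0.  ]
gr 45.0 1 [-0.4   0.19  1.28 -0.    1.67 -1.18] camdir [-0.71  0.71  0.  ]
gr 45.0 -1 
[... 624 characters left out ...]
0.3  -0.56  1.92  0.04  1.26 -1.26] True x [-0.89  0.06 -0.46]
in -22.5 -1 [ 0.3  -0.56  1.92  0.04  1.26  1.88] True x [ 0.89 -0.06  0.46]
in 0.0 1 [ 0.3  -0.56  1.92  0.04  1.26 -1.65] True x [-0.8  -0.32 -0.5 ]
in 0.0 -1 [ 0.3  -0.56  1.92  0.04  1.26  1.49] True x [0.8  0.32 0.5 ]
in 22.5 1 [ 0.3  -0.56  1.92  0.04  1.26 -2.05] True x [-0.6  -0.65 -0.46]
in 22.5 -1 [ 0.3  -0.56  1.92  0.04  1.26  1.09] True x [0.6  0.65 0.46]
in 45.0 1 [ 0.3  -0.56  1.92  0.04  1.26 -2.44] True x [-0.3  -0.88 -0.35]
in 45.0 -1 [ 0.3  -0.56  1.92  0.04  1.26  0.7 ] True x [0.3  0.88 0.35]
in 67.5 1 None False x [ 0.04 -0.98 -0.19]
in 67.5 -1 [ 0.3  -0.56  1.92  0.04  1.26  0.31] True x [-0.04  0.98  0.19]
```

Run:
```python
from bench import *
import pickle
from h import *
r=tool([0,0,-1],[0,-1,0])
move_to([.5994,-.2148,.245],quat(r)); hold(.2)
s=state();print(s["time"],s["ee_pos"],s["ft_force"])
im=get_image("wrist");pickle.dump(im,open("w1.pkl","wb"));cv2.imwrite("pics/w1.png",im["frame"])
print(proj(im,[.5994,-.2148,.178]),proj(im,[.5994,-.2148,.13]))
```

```text
2.1417 [ 0.59905991 -0.21566237  0.24500724] [-0.56957068  0.21148218  0.03386831]
[[325.96327174 216.52200463]] [[326.016272   200.66347417]]
```

View pics/w1.png

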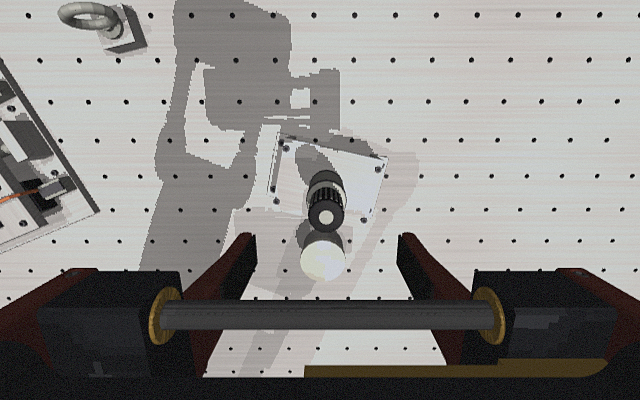

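The wrist view shows the cap's bright end disc at about (326,217), against a predicted (326.0,216.5). The tin is at (322,260). I'll refine with a centroid, then grasp and lift straight up.

Run:
```python
from bench import *
import pickle
from h import *
im=pickle.load(open("w1.pkl","rb"))
g=cv2.cvtColor(im["frame"],cv2.COLOR_BGR2GRAY)
n,l,st,c=cv2.connectedComponentsWithStats((g[205:230,312:340]>140).astype(np.uint8))
for i in range(n): print(st[i],c[i]+[312,205])
k=[i for i in range(1,n) if np.hypot(*(c[i]+[312,205]-[326,217]))<4][0]
P=onz(im,c[k]+[312,205],.178);print(P)
assert np.hypot(*(P[:2]-[.5992,-.2150]))<.004
# merge
xy=(P[:2]+[.5994,-.2148])/2; r=tool([0,0,-1],[0,-1,0])
move_l([xy[0],xy[1],.150-.011],.12,quat(r)); hold(.2)
s=state();print(s["ee_pos"],s["ft_force"])
im=get_image("wrist");cv2.imwrite("pics/w2.png",im["frame"])
close();hold(.2)
s=state();print(s["time"],s["ee_pos"],s["ft_force"],s["finger_gap"])
```

```text
[  0   0  28  25 536] [325.40485075 216.83208955]
[  7   6  14  14 156] [325.66025641 217.01282051]
[ 0 22  2  2  3] [312.33333333 227.66666667]
[26 22  2  3  5] [338.6 228.2]
[ 0.59897184 -0.21454959  0.178     ]
[ 0.59958308 -0.21484883  0.14008235] [-0.31592108 -0.10240401 -0.48221211]
4.6 [ 0.59918773 -0.21474546  0.13896678] [ 0.2049729  -1.25993466 -0.21418262] 0.029229183040477273
```

View pics/w2.png

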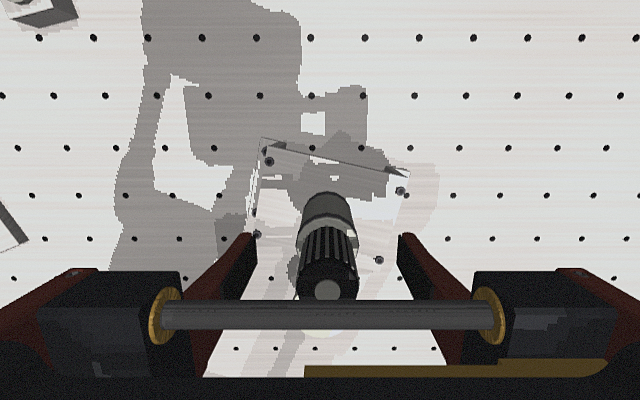

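The cap is centred between the jaws, and the 29 mm gap agrees with its 30 mm diameter. Next: lift, check, and move to a tilted standoff.

Run:
```python
from bench import *
import pickle
from h import *
move_l([.5993,-.2147,.139+.13],.15);hold(.2)
s=state();print(s["time"],s["ee_pos"],s["ft_force"],s["finger_gap"])
psi=np.radians(21.9);n=np.array([-.5*np.cos(psi),-.5*np.sin(psi),np.cos(np.pi/6)])
N=np.array([.5515,.2258,.102]);b=np.cross(n,[0,0,1])
r=tool(-n,-b);print(r.round(2))
move_to(list(N+n*(.113+.08)),quat(r));hold(.4)
s=state();print(s["time"],s["ee_pos"],s["ft_force"],s["finger_gap"])
d={}
for k in("wrist","top","scene"):
    d[k]=get_image(k)
pickle.dump(d,open("im2.pkl","wb"))
cv2.imwrite("pics/w3.png",d["wrist"]["frame"])
crop(d["top"],150,130,180,140,4,"pics/t3.png");crop(d["scene"],320,90,160,120,5,"pics/s3.png")
for k in d:print(k,proj(d[k],[N,N-n*.02,N+n*.08,N+n*.208]).round(1).tolist())
```

```text
5.8167 [ 0.5990371  -0.21457675  0.26764887] [ 0.02117655 -0.12032199 -5.55942906] 0.029569284855081816
[[ 0.8   0.37  0.46]
 [ 0.32 -0.93  0.19]
 [ 0.5   0.   -0.87]]
7.7917 [0.46218884 0.18957042 0.26904459] [ 0.52478514 -0.33936061 -5.4410273 ] 0.029542433380056278
wrist [[326.8, 184.4], [326.8, 181.1], [326.8, 202.2], [327.1, 267.3]]
top [[209.7, 227.4], [210.1, 223.8], [207.9, 243.3], [204.2, 276.7]]
scene [[411.1, 161.0], [412.7, 168.2], [404.5, 130.6], [392.3, 75.1]]
```

View pics/w3.png

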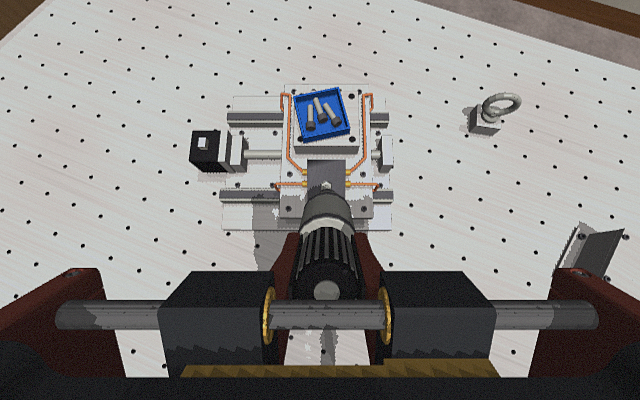

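View pics/t3.png

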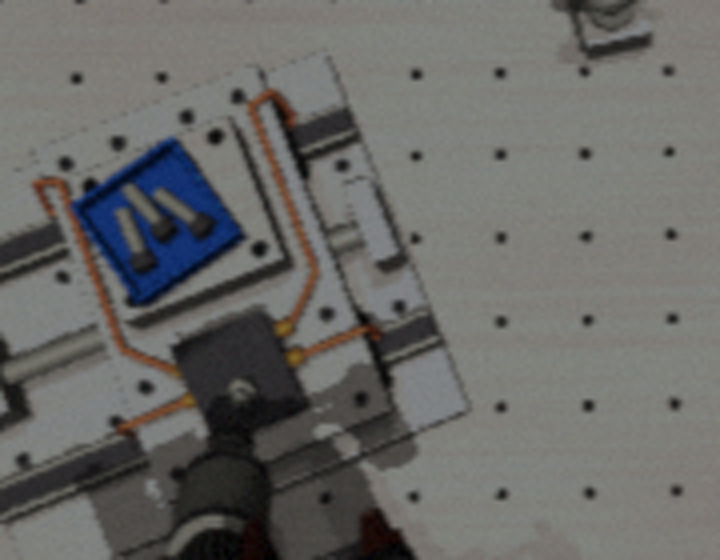

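View pics/s3.png

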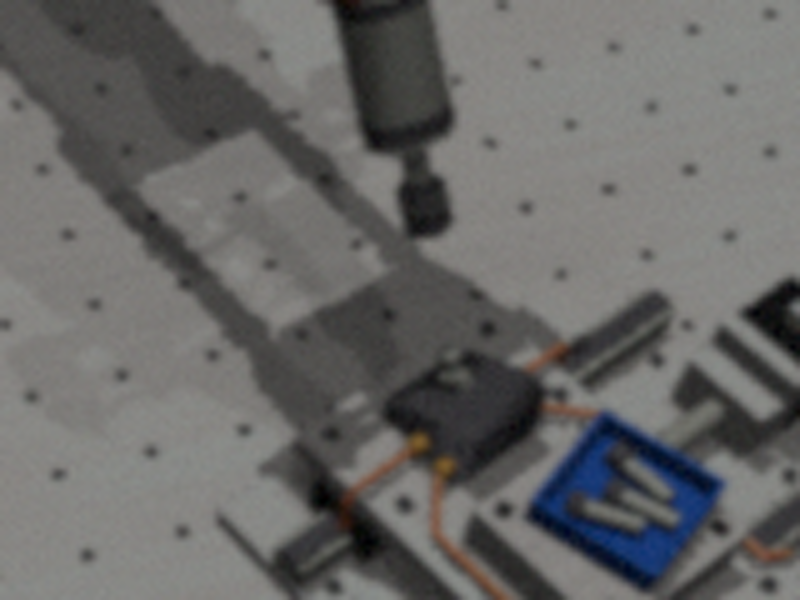

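Run:
```python
import pickle
from h import *
d=pickle.load(open("im2.pkl","rb"))
crop(d["wrist"],276,130,100,75,8,"pics/w3c.png")
psi=np.radians(21.9);n=np.array([-.5*np.cos(psi),-.5*np.sin(psi),np.cos(np.pi/6)]);N=np.array([.5515,.2258,.102])
im=d["scene"];f=cv2.resize(im["frame"][60:180,340:460],None,fx=5,fy=5,interpolation=cv2.INTER_CUBIC)
for k in(0,-.014,.068,.08,.114,.184,.21):
    u=proj(im,N+n*k)[0];cv2.circle(f,tuple(int(v) for v in ((u-[340,60]+.5)*5)),3,(0,0,255),-1)
cv2.imwrite("pics/s3o.png",f)
im=d["top"];f=cv2.resize(im["frame"][200:300,160:260],None,fx=6,fy=6,interpolation=cv2.INTER_CUBIC)
for k in(0,-.014,.068,.08,.114,.184,.21):
    u=proj(im,N+n*k)[0];cv2.circle(f,tuple(int(v) for v in ((u-[160,200]+.5)*6)),3,(0,0,255),-1)
cv2.imwrite("pics/t3o.png",f)
```

```text
(no output)
```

View pics/w3c.png

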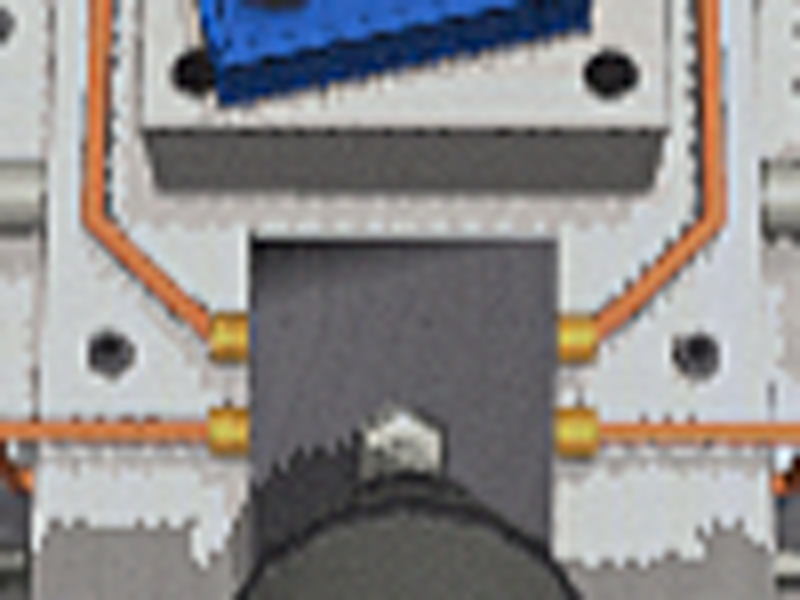

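View pics/s3o.png

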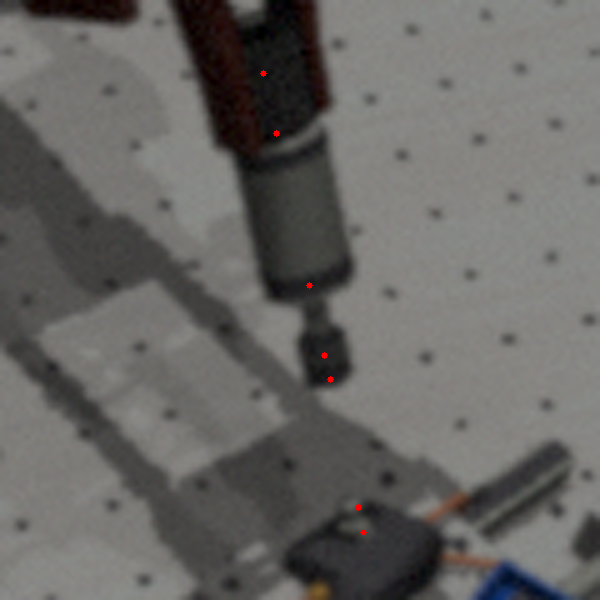

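View pics/t3o.png

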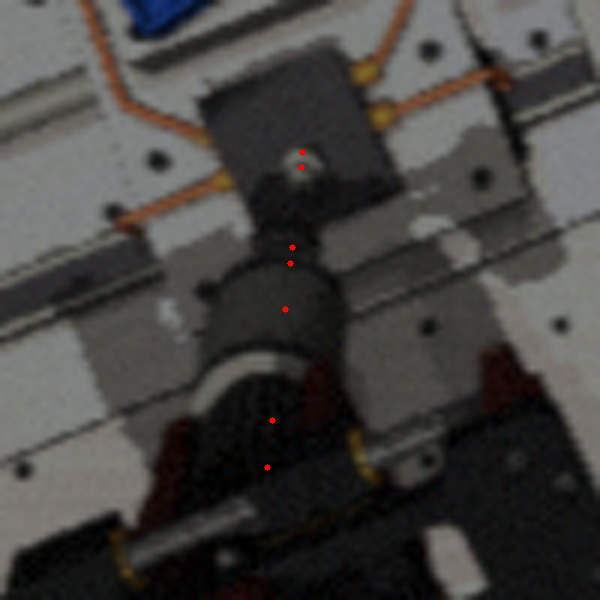

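In the wrist view the block's edges are vertical, so the azimuth is right. The nipple sits at column 325.8 against 326.8 predicted, which is about 1.2 mm to the left. The scene and top overlays put the gun axis on the predicted line to within 1 px. I'll apply a 1 mm correction, approach to a 20 mm gap and look again.

Run:
```python
from bench import *
import pickle
from h import *
psi=np.radians(21.9);n=np.array([-.5*np.cos(psi),-.5*np.sin(psi),np.cos(np.pi/6)])
b=np.cross(n,[0,0,1]);r=tool(-n,-b)
N=np.array([.5515,.2258,.102])-r[:,1]*.001;print(N)
move_l(list(N+n*(.113+.022)),.08,quat(r));hold(.4)
s=state();print(s["time"],s["ee_pos"],N+n*.135,s["ft_force"],s["finger_gap"])
d={k:get_image(k) for k in("wrist","top","scene")}
pickle.dump(d,open("im3.pkl","wb"))
cv2.imwrite("pics/w4.png",d["wrist"]["frame"])
for k,x,y in(("scene",365,90),("top",160,180)):
    im=d[k];f=cv2.resize(im["frame"][y:y+100,x:x+100],None,fx=6,fy=6,interpolation=cv2.INTER_CUBIC)
    for m in(0,-.014,.01,.022,.056,.126):
        u=proj(im,N+n*m)[0];cv2.circle(f,tuple(int(v) for v in ((u-[x,y]+.5)*6)),2,(0,0,255),-1)
    cv2.imwrite(f"pics/{k}4.png",f)
crop(d["wrist"],276,130,100,75,8,"pics/w4c.png")
```

```text
[0.55112701 0.22672784 0.102     ]
9.2167 [0.48851618 0.20153298 0.21924055] [0.48849807 0.20155116 0.21891343] [-0.14240964 -0.05533981 -5.18449566] 0.029567586211868467
```

View pics/w4c.png

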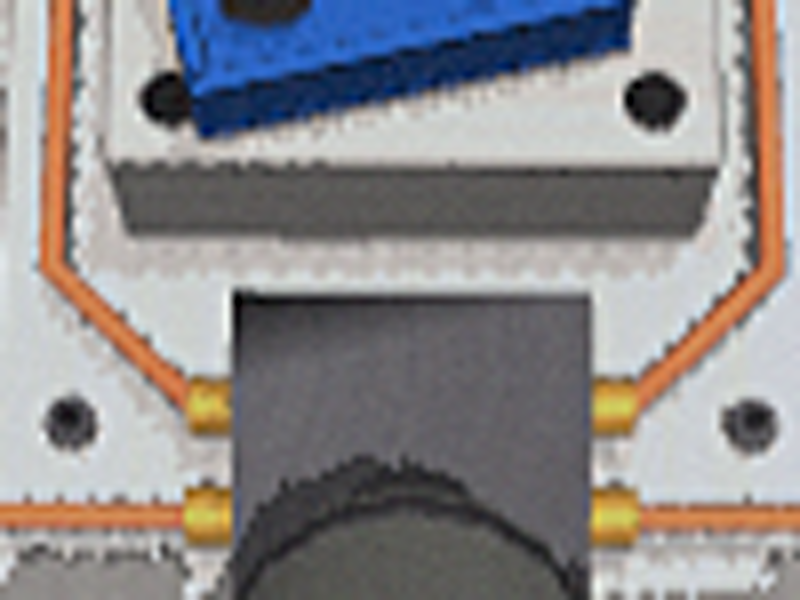

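View pics/scene4.png

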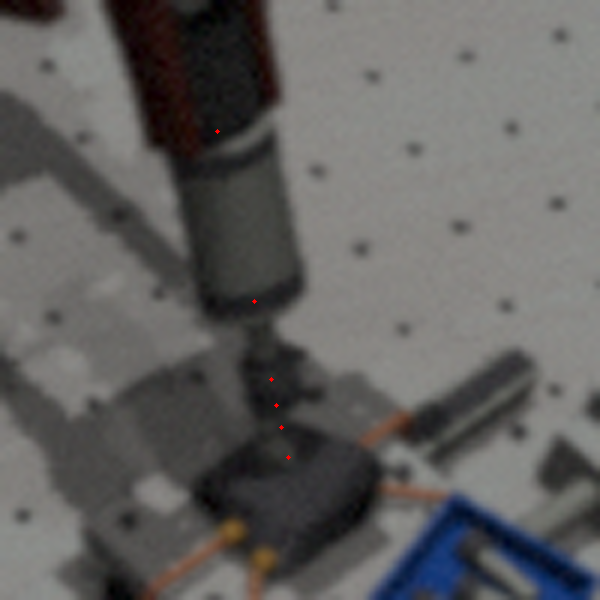

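View pics/top4.png

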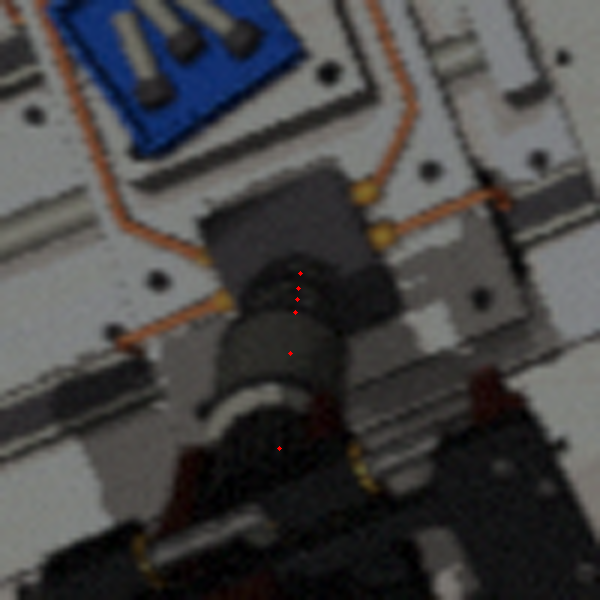

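```bash
python3 - <<'E'
import pickle
from h import *
for nm,x,y,o in(("im3",185,205,"a"),("im2",185,205,"b")):
    d=pickle.load(open(nm+".pkl","rb"));f=d["top"]["frame"][y:y+60,x:x+60].astype(float)
    f=np.clip((f/255)**.5*330-40,0,255).astype(np.uint8)
    cv2.imwrite(f"pics/te_{o}.png",cv2.resize(f,None,fx=10,fy=10,interpolation=cv2.INTER_CUBIC))
E
python3 -c "
import cv2,numpy as np
cv2.imwrite('pics/te.png',cv2.resize(np.hstack([cv2.imread('pics/te_b.png'),cv2.imread('pics/te_a.png')]),(800,400)))"
```

```text
(no output)
```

View pics/te.png

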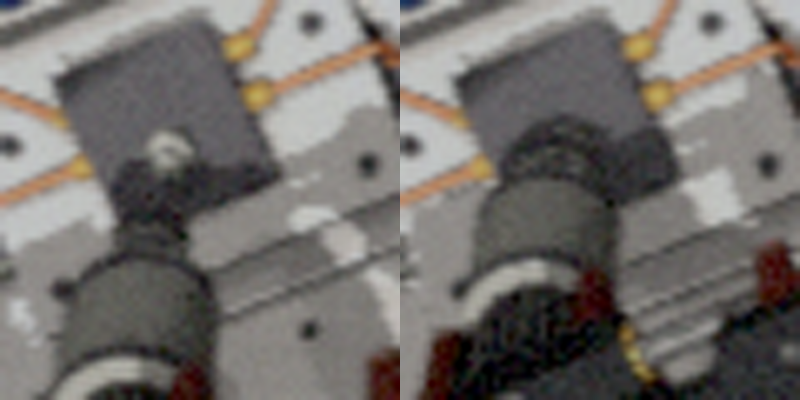

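Run:
```python
import pickle
from h import *
d=pickle.load(open("im2.pkl","rb"));f=d["wrist"]["frame"]
g=f[270:305,300:352];cv2.imwrite("pics/wc1.png",cv2.resize(f[175:310,285:370],None,fx=4.4,fy=4.4,interpolation=cv2.INTER_CUBIC))
gr=cv2.cvtColor(f,cv2.COLOR_BGR2GRAY)
for r in (205,209,213,217):print(r,gr[r,290:365].tolist())
r=217
```

```text
205 [138, 143, 139, 137, 143, 129, 138, 134, 138, 137, 132, 138, 140, 146, 143, 28, 57, 68, 69, 76, 77, 75, 76, 79, 80, 82, 84, 84, 85, 86, 85, 89, 85, 85, 83, 89, 84, 90, 89, 80, 84, 88, 84, 89, 87, 88, 86, 92, 82, 84, 90, 86, 85, 84, 82, 80, 82, 63, 35, 109, 176, 168, 134, 140, 135, 134, 139, 133, 140, 134, 135, 140, 130, 133, 133]
209 [49, 108, 141, 141, 142, 133, 135, 136, 141, 135, 135, 135, 142, 120, 50, 64, 67, 68, 78, 72, 75, 75, 79, 84, 84, 85, 83, 84, 83, 87, 88, 84, 83, 86, 84, 87, 84, 82, 87, 86, 87, 89, 85, 91, 92, 90, 88, 87, 89, 83, 86, 87, 82, 83, 87, 86, 75, 80, 66, 72, 88, 143, 137, 145, 134, 140, 138, 139, 140, 139, 144, 47, 55, 48, 40]
213 [135, 137, 135, 141, 144, 134, 138, 137, 141, 135, 135, 141, 143, 44, 59, 69, 73, 72, 69, 75, 73, 72, 80, 88, 81, 77, 91, 85, 85, 70, 73, 83, 52, 60, 54, 41, 36, 38, 54, 48, 57, 69, 62, 87, 84, 89, 80, 73, 95, 84, 85, 84, 87, 84, 82, 83, 84, 80, 74, 73, 58, 119, 141, 138, 139, 138, 139, 138, 141, 142, 133, 135, 141, 141, 141]
217 [108, 108, 107, 106, 106, 96, 108, 105, 108, 110, 110, 115, 48, 64, 61, 72, 71, 74, 79, 70, 65, 59, 35, 46, 42, 44, 49, 49, 49, 63, 64, 80, 105, 120, 125, 141, 131, 124, 138, 122, 108, 105, 78, 64, 59, 58, 57, 45, 51, 47, 42, 45, 48, 82, 83, 82, 91, 86, 72, 63, 57, 63, 196, 192, 114, 121, 125, 121, 124, 127, 122, 120, 122, 125, 122]
```

View pics/wc1.png

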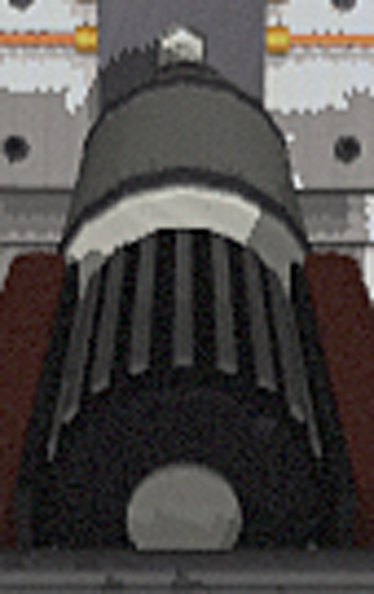

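The cameras disagree by about 2–3 mm sideways: the wrist says it is centred, the top says the gun is 2 mm to the left. The mouth tolerates about 6 mm, so I'll take the middle, advance in small steps and watch the lateral force.

```bash
cat >> h.py <<'E'
psi=np.radians(21.9);n=np.array([-.5*np.cos(psi),-.5*np.sin(psi),np.cos(np.pi/6)])
r=tool(-n,-np.cross(n,[0,0,1]));N=np.array([.5515,.2258,.102])
F0=np.array([-.14,-.06,-5.2])
def rep(s):
    e=np.array(s["ee_pos"])-N
    print(round(s["time"],2),"axial mm",round((e@n-.113)*1e3,2),"x,y",(r.T@e*1e3)[:2].round(2),"F(x,y,axial)",(r.T@(np.array(s["ft_force"])-F0)*[1,1,-1]).round(1),"M",(r.T@s["moment"]).round(2),"gap",round(s["finger_gap"]*1e3,2),flush=True)
E
python3 - <<'E'
from bench import *
from h import *
for k in (15,11,8,6,4,2,0):
    move_l(list(N+n*(.113+k*1e-3)),.03,quat(r));hold(.15);s=state();rep(s)
    if np.linalg.norm(np.array(s["ft_force"])-F0)>12: break
E
```

```text
9.9 axial mm 14.98 x,y [-0.01 -0.  ] F(x,y,axial) [-0.3 -0.5  0.6] M [-0.03 -0.82 -0.03] gap 29.73
10.33 axial mm 10.78 x,y [-0.34 -0.05] F(x,y,axial) [-1.8 -0.5  2.3] M [ 0.01 -1.38 -0.02] gap 29.73
10.73 axial mm 8.43 x,y [ 0.36 -0.16] F(x,y,axial) [-1.8 -0.5  5.8] M [ 0.3  -1.42  0.04] gap 29.5
11.13 axial mm 4.64 x,y [-0.81 -0.15] F(x,y,axial) [ 1.5 -0.7 -6.1] M [ 0.27 -0.47 -0.01] gap 29.71
11.53 axial mm 3.96 x,y [-0.08  0.01] F(x,y,axial) [-0.8 -0.9 -0.2] M [ 0.23 -0.88 -0.04] gap 29.6
11.93 axial mm 2.92 x,y [0.68 0.01] F(x,y,axial) [-1.6 -0.6  7.4] M [ 0.21 -1.3   0.04] gap 29.35
12.33 axial mm 1.65 x,y [1.22 0.  ] F(x,y,axial) [-3.3 -0.5 11.4] M [ 0.21 -1.51 -0.01] gap 29.6
```

Run:
```python
from bench import *
from h import *
import pickle
rep(state())
d={k:get_image(k) for k in("wrist","top","scene")}
pickle.dump(d,open("im4.pkl","wb"))
o=[]
for k,x,y in(("scene",380,110),("top",175,195)):
    im=d[k];f=im["frame"][y:y+65,x:x+65].astype(float);f=np.clip((f/255)**.5*330-40,0,255).astype(np.uint8)
    f=cv2.resize(f,None,fx=6,fy=6,interpolation=cv2.INTER_CUBIC)
    o.append(f)
cv2.imwrite("pics/st5.png",np.hstack(o))
crop(d["wrist"],260,150,130,150,4,"pics/w5.png")
```

```text
12.33 axial mm 1.65 x,y [1.22 0.  ] F(x,y,axial) [-3.3 -0.5 11.4] M [ 0.21 -1.51 -0.01] gap 29.6
```

View pics/st5.png

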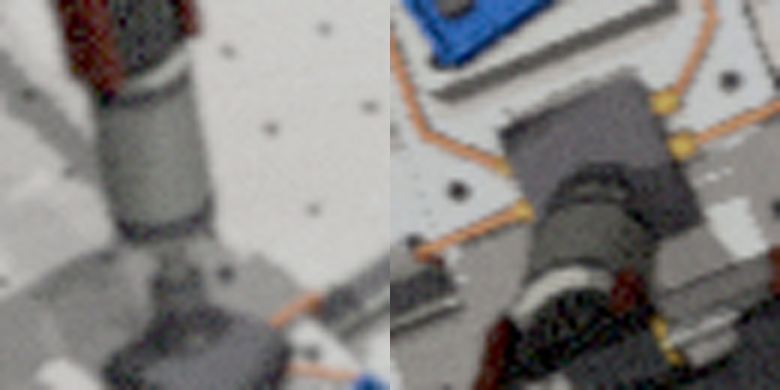

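View pics/w5.png

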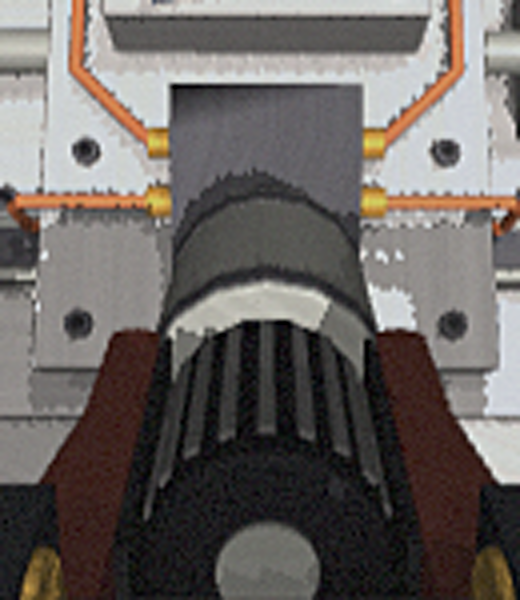

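The scene view shows the sleeve down on the nipple. The force trace rose to 5.8 N, then dropped to a 6 N pull, then to zero at +4 mm, then rose again, which fits a snap-on. Pressing flexes the arm sideways by 1.2 mm, so I'll feed that back, track the tool tilt, and push in to the stop.

```bash
cat >> h.py <<'E'
def tilt(s): # actual tool z vs r z, rotvec in tool axes (deg)
    return np.degrees(Rn.from_matrix(r.T@mat(s["ee_rot"])).as_rotvec())
E
python3 - <<'E'
from bench import *
from h import *
import json
s=state();print("tilt",tilt(s).round(2))
off=np.array([-1.6,0,0.])*1e-3   # tool x,y correction, axial extra (m)
rot=np.zeros(3)
for k in (-1,-3,-5,-7,-9):
    cmd=N+n*(.113+k*1e-3)+r@[off[0],off[1],0]-n*off[2]
    R2=r@Rn.from_rotvec(rot).as_matrix()
    move_l(list(cmd),.03,quat(R2));hold(.3);s=state();rep(s);t=tilt(s);print("  tilt",t.round(2),"cmd",(off*1e3).round(2))
    e=r.T@(np.array(s["ee_pos"])-N); off[0]+=(-.4e-3-e[0])*.8; off[1]+=(0-e[1])*.8
    off[2]+=((e[2]*-1-.113)-k*1e-3)*.5
    rot-=np.radians(t)*.7*np.array([1,1,0])
    F=(r.T@(np.array(s["ft_force"])-F0)*[1,1,-1])
    if F[2]>22 or abs(F[0])>8: print("stop");break
json.dump([list(off),list(rot),k],open("c.json","w"))
E
```

```text
tilt [-0.01  0.15 -0.01]
13.03 axial mm 1.19 x,y [0.54 0.  ] F(x,y,axial) [-1.5 -0.6 11.7] M [ 0.3  -1.04 -0.01] gap 29.87
  tilt [-0.01  0.27 -0.01] cmd [-1.6  0.   0. ]
13.59 axial mm -1.47 x,y [0.41 0.02] F(x,y,axial) [ 0.1 -1.1 12.2] M [ 0.24 -0.86  0.05] gap 29.32
  tilt [-0.01  0.16 -0.01] cmd [-2.36 -0.    1.1 ]
14.14 axial mm -3.83 x,y [0.32 0.05] F(x,y,axial) [ 0.4  0.2 12.4] M [ 0.23 -0.74 -0.  ] gap 29.57
  tilt [-0.01  0.12 -0.01] cmd [-3.01 -0.02  1.86]
14.69 axial mm -6.1 x,y [0.17 0.03] F(x,y,axial) [ 1.2  0.  14.3] M [ 0.25 -0.57  0.01] gap 29.93
  tilt [-0.01  0.09 -0.02] cmd [-3.58 -0.06  2.45]
15.24 axial mm -8.3 x,y [0.05 0.03] F(x,y,axial) [ 1.6 -0.9 15.3] M [ 0.22 -0.48 -0.02] gap 30.06
  tilt [-0.01  0.07 -0.02] cmd [-4.04 -0.08  2.9 ]
```

The force rises at 0.38 N/mm, which matches the gun's spring exactly, and lateral force and tilt stay small. I'll continue to the hard stop.

Run:
```python
from bench import *
from h import *
import json
off,rot,_=json.load(open("c.json"));off=np.array(off);rot=np.array(rot)
for k in (-10,-11,-12,-13,-14):
    cmd=N+n*(.113+k*1e-3)+r@[off[0],off[1],0]-n*off[2]
    R2=r@Rn.from_rotvec(rot).as_matrix()
    move_l(list(cmd),.03,quat(R2));hold(.4);s=state();rep(s);print("  cmd",(off*1e3).round(2),tilt(s).round(2))
    e=r.T@(np.array(s["ee_pos"])-N); off[0]+=(.3e-3-e[0])*.8
    ax=-e[2]-.113; F=(r.T@(np.array(s["ft_force"])-F0)*[1,1,-1])
    if F[2]>19.5 or abs(F[0])>8: print("stop");break
    off[2]+=np.clip((ax-k*1e-3)*.3,-.0005,.0005)
json.dump([list(off),list(rot),k,list(cmd),quat(R2)],open("c.json","w"))
```

```text
15.89 axial mm -9.44 x,y [-0.03  0.04] F(x,y,axial) [ 2.4 -0.7 15.9] M [ 0.19 -0.45 -0.02] gap 29.73
  cmd [-4.4  -0.1   3.25] [-0.    0.06 -0.01]
16.54 axial mm -10.62 x,y [0.09 0.03] F(x,y,axial) [ 0.3  0.2 16. ] M [ 0.15 -0.57  0.06] gap 29.41
  cmd [-4.14 -0.1   3.42] [-0.    0.03 -0.02]
17.19 axial mm -11.76 x,y [0.13 0.04] F(x,y,axial) [ 0.9  0.4 16.5] M [ 0.19 -0.78  0.03] gap 29.68
  cmd [-3.97 -0.1   3.53] [-0.01  0.01 -0.02]
17.84 axial mm -12.83 x,y [0.19 0.03] F(x,y,axial) [ 0.3 -0.4 16.3] M [ 0.26 -0.86  0.01] gap 29.84
  cmd [-3.83 -0.1   3.6 ] [-0.01  0.   -0.02]
18.49 axial mm -13.5 x,y [0.39 0.03] F(x,y,axial) [-0.8 -0.1 19.2] M [ 0.17 -1.15  0.01] gap 29.32
  cmd [-3.75 -0.1   3.65] [-0.01  0.   -0.02]
```

Run:
```python
from bench import *
from h import *
import pickle
hold(.3);rep(state())
d={k:get_image(k) for k in("wrist","top","scene")}
pickle.dump(d,open("im5.pkl","wb"))
o=[]
a=pickle.load(open("im4.pkl","rb"))["wrist"]["frame"]
cv2.imwrite("pics/w6.png",np.hstack([cv2.resize(q[170:310,270:385],None,fx=3.4,fy=3.4,interpolation=cv2.INTER_CUBIC) for q in(a,d["wrist"]["frame"])]))
for k,x,y in(("scene",380,110),("top",175,195)):
    im=d[k];f=im["frame"][y:y+65,x:x+65].astype(float);f=np.clip((f/255)**.5*330-40,0,255).astype(np.uint8)
    o.append(cv2.resize(f,None,fx=6,fy=6,interpolation=cv2.INTER_CUBIC))
cv2.imwrite("pics/st6.png",np.hstack(o))
```

```text
18.79 axial mm -13.5 x,y [0.36 0.02] F(x,y,axial) [-0.9 -0.4 19.9] M [ 0.18 -1.08  0.04] gap 29.46
```

View pics/w6.png

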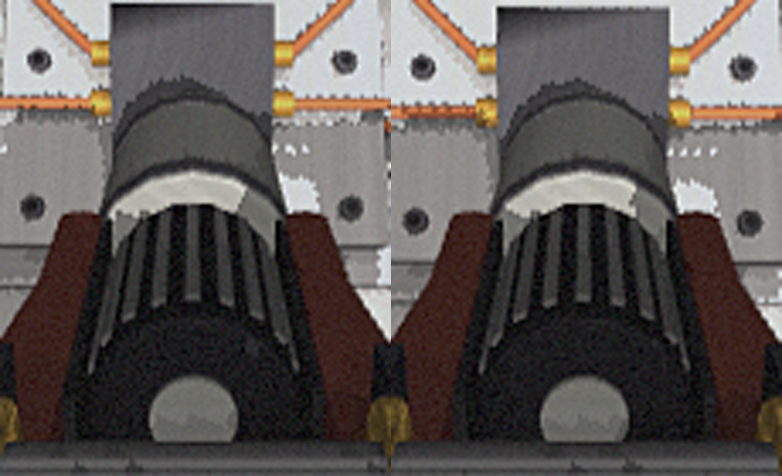

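View pics/st6.png

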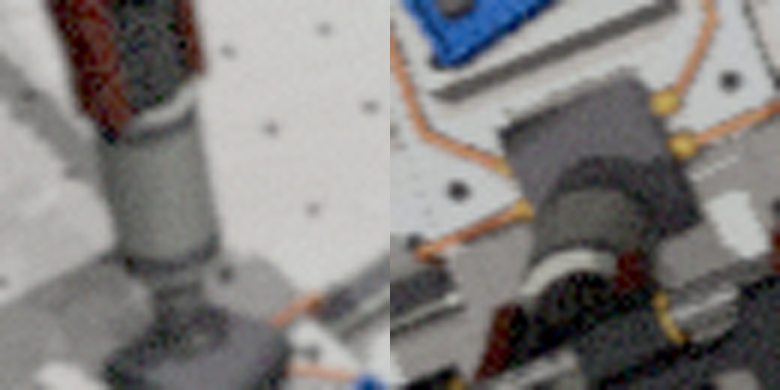

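The wrist view shows no axial slip: the cap disc and its top row 280 are unchanged. However, the barrel's lower edge moved from row 192 to 198.5 and the ring from 217 to 221, so the gun pitched slightly in the grip about the jaw axis. I'll quantify that.

Run:
```python
from h import *
import pickle
from bench import *
from scipy.optimize import brentq
s=state();R=mat(s["ee_rot"]);p=np.array(s["ee_pos"])
d5=pickle.load(open("im5.pkl","rb"))["wrist"];d2=pickle.load(open("im2.pkl","rb"))["wrist"]
# image rows of edges along the gun's centre column
for nm,im in(("w3",d2),("now",d5)):
    g=cv2.cvtColor(im["frame"],cv2.COLOR_BGR2GRAY)
    print(nm,g[182:232,325:329].mean(1).astype(int).tolist(), "disc",g[272:300,325:329].mean(1).astype(int).tolist())
def rows(th,dx=0,dz=0):
    A=Rn.from_euler('y',th).as_matrix();c=np.array([dx,0,-.011+dz])   # pivot grasp point
    q=[]
    for x,z in((.02,.090),(.02,.020),(.015,.020),(.015,-.028),(.0,-.028)):
        q.append(p+R@(c+A@np.array([x,0,z])))
    return proj(d5,q)[:,1].round(1)
for t in(-.1,-.05,0,.05): print(t,rows(t))
```

```text
w3 [171, 206, 178, 135, 146, 135, 103, 34, 50, 64, 42, 53, 78, 87, 86, 86, 86, 85, 86, 88, 87, 86, 85, 88, 85, 86, 86, 85, 85, 88, 80, 42, 46, 48, 66, 133, 198, 176, 169, 171, 175, 176, 176, 178, 159, 28, 58, 63, 62, 60] disc [27, 21, 23, 25, 29, 24, 24, 29, 57, 89, 109, 107, 104, 105, 105, 103, 104, 104, 107, 107, 107, 97, 95, 93, 95, 97, 99, 86]
now [101, 101, 102, 100, 102, 102, 102, 102, 103, 102, 102, 88, 69, 62, 64, 51, 52, 70, 88, 86, 84, 86, 86, 86, 88, 84, 86, 86, 86, 84, 88, 85, 86, 81, 58, 41, 50, 74, 145, 204, 190, 181, 186, 189, 190, 189, 194, 171, 34, 58] disc [28, 24, 27, 29, 30, 23, 23, 20, 49, 90, 110, 112, 112, 112, 110, 110, 110, 111, 111, 112, 107, 102, 99, 98, 101, 100, 105, 93]
-0.1 [200.5 220.2 228.1 256.5 287.1]
-0.05 [195.5 219.1 226.9 260.1 289.9]
0 [190.6 218.1 225.7 263.7 292.5]
0.05 [185.8 217.1 224.7 267.3 295.1]
```

The fit gives a gun pitch of about −0.05 rad (2.9°) in the hand. That is inside the 0.12 limit, but it can be removed: the nipple tip evidently sits about 5 mm nearer the robot than I picked it. I'll rotate the tool by +0.05 about the nipple tip in two halves, keeping the push.

Run:
```python
from bench import *
from h import *
import json,pickle
off,rot,k,cmd,q=json.load(open("c.json"));cmd=np.array(cmd);Rc=mat(q)
s=state();R=mat(s["ee_rot"]);p=np.array(s["ee_pos"])
A=Rn.from_euler('y',-.05).as_matrix()
P=p+R@(np.array([0,0,-.011])+A@[0,0,.107]);print("pivot (nipple tip est)",P.round(4))
for th in(.025,.05):
    Q=R@Rn.from_euler('y',th).as_matrix()@R.T
    c2=P+Q@(cmd-P);R2=Q@Rc
    move_l(list(c2),.01,quat(R2));hold(.4);s=state();rep(s);print("  tilt",tilt(s).round(2))
json.dump([list(P),list(c2),quat(R2)],open("c2.json","w"))
im=get_image("wrist");pickle.dump(im,open("w7.pkl","wb"))
g=cv2.cvtColor(im["frame"],cv2.COLOR_BGR2GRAY);print(g[182:232,325:329].mean(1).astype(int).tolist(), "disc",g[272:300,325:329].mean(1).astype(int).tolist())
d=get_image("scene");pickle.dump(d,open("s7.pkl","wb"))
```

```text
pivot (nipple tip est) [0.5458 0.2235 0.1027]
19.73 axial mm -13.38 x,y [-1.95  0.01] F(x,y,axial) [-0.7 -1.7 20.7] M [ 0.19 -1.21  0.  ] gap 29.63
  tilt [-0.01  1.43 -0.02]
20.51 axial mm -13.36 x,y [-4.33  0.01] F(x,y,axial) [-2.3 -0.7 21.6] M [ 0.21 -1.31  0.02] gap 29.93
  tilt [-0.01  2.85 -0.03]
[99, 101, 100, 102, 101, 102, 102, 102, 100, 102, 101, 103, 104, 95, 71, 58, 51, 71, 95, 90, 89, 89, 89, 90, 90, 89, 90, 90, 91, 92, 88, 89, 90, 87, 64, 44, 48, 70, 141, 201, 188, 175, 179, 182, 184, 184, 189, 167, 43, 60] disc [27, 28, 25, 28, 39, 37, 41, 35, 57, 92, 109, 109, 110, 108, 107, 109, 107, 109, 109, 109, 111, 110, 109, 110, 109, 109, 106, 91]
```

Run:
```python
from bench import *
from h import *
import json,pickle
P=np.array(json.load(open("c2.json"))[0]);im=pickle.load(open("s7.pkl","rb"))
x,y=370,90;f=im["frame"][y:y+95,x:x+95].astype(float);f=np.clip((f/255)**.5*330-40,0,255).astype(np.uint8)
f=cv2.resize(f,None,fx=6,fy=6,interpolation=cv2.INTER_CUBIC)
for k in (0,.018,.053,.088):
    u=proj(im,P+n*k)[0];cv2.circle(f,tuple(int(v) for v in((u-[x,y]+.5)*6)),2,(0,0,255),-1)
cv2.imwrite("pics/s7.png",f)
hold(.5);s=state();rep(s)
```

```text
21.11 axial mm -13.36 x,y [-4.32  0.04] F(x,y,axial) [-2.9 -1.6 21.2] M [ 0.15 -1.33 -0.01] gap 29.78
```

View pics/s7.png

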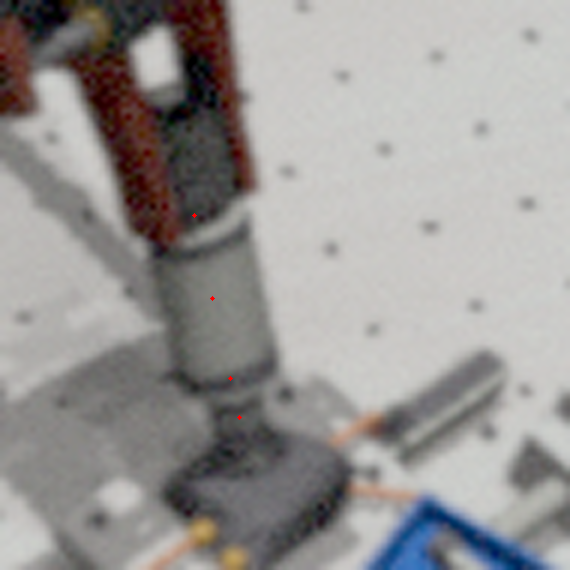

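The scene overlay agrees. The barrel's lower edge at (225,380) falls on the predicted 18 mm behind the tip (34 mm relaxed minus 16), and the barrel's axis runs along the predicted nipple axis. The force is steady at 21 N, so I'm handing in.

Run:
```python
from bench import *
from h import *
rep(state());job_done()
```

```text
21.11 axial mm -13.36 x,y [-4.32  0.04] F(x,y,axial) [-2.9 -1.6 21.2] M [ 0.15 -1.33 -0.01] gap 29.78
the job is handed in; nothing more can be done
```

I gripped the gun by its cap, lifted it clear of the stand, snapped the coupler onto the tilted nipple and pushed it in along the nipple's axis to the plunger stop. I handed the job in at 21.1 s with the gun still gripped and pressed; no verdict is reported.

**Last checks**
- **Push and stop:** The push held steady at about 21 N. Force first rose 0.38 N/mm like the gun's spring, then jumped at about 17 mm of travel, close to the 16 mm stop.
- **Coupler on the nipple:** I judged the snap from the force trace, which rose to 5.8 N, dropped to a 6 N pull, then went to zero. The estimated seal point, taking the plunger as fully in, came out 102.7 mm above the table against the given 102 mm.
- **Grip:** Finger gap was 29.8 mm on the 30 mm cap, with about 1–2 mm of slip at most in the wrist view.
- **Bystanders:** I didn't measure the tin, tray or lifting eye at the end. The arm stayed well clear of them and I saw no contact.

**What disagreed**
- **Nipple position:** My first reading was about 6 mm too far from the robot, so the gun tilted about 0.05 rad in the grip as it snapped on. I rotated the tool by the same amount about the nipple's tip. Afterwards the scene view showed the gun along the expected nipple axis.
- **Sideways offset:** The top and wrist cameras differed by 2–3 mm before contact. I took the middle, and the sideways forces stayed below about 3 N at the end.

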